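# Slide a bearing plate under the spring flap of an inspection nest

### The arm

A 7-joint arm with a two-finger parallel gripper is mounted at the origin on the work surface. World frame = base frame: x ahead of the robot, y to its left, z up, the work surface at z = 0. Lengths are in m, angles in rad, forces in N, time in s.
With the tool pointing down it reaches from about 0.425 to 0.875 m from the base axis. Payload 4.7 kg.
Tool frame: the origin (TCP) lies midway between the tips of the shut fingers; the grasp point (between the pads) lies 19 mm behind it; z points along the fingers, y is the direction in which the jaws open and shut (so a half turn about z gives the same grasp; the last joint's range is limited). The gripper opens to 87 mm and grips with 3 to 60 N. Pads are 19 mm wide; open, the fingers measure 117 mm over their backs; the gripper's body (75 mm by 190 mm) begins 51 mm behind the grasp point.
Start: joints at [1.13, 0.321, -0.07, 1.45, 0.023, 1.371, -0.057], TCP at [0.286, -0.584, 0.223] pointing down, gripper open.
Joint ranges: [-2.86, 2.86], [-0.3, 2.09], [-1.38, 1.24], [0.06, 2.45], [-1.56, 4.7], [0.09, 2.05], [-2.69, 2.69]. Speed limits (rad/s): [2.57, 2.57, 3.14, 3.14, 3.14, 3.14, 3.14].

### API

Orientations are given as a rotation vector (axis times angle).
In Python, from bench import get_state, eyes, job gives the robot as it stands. The module is installed in compiled form; this text tells all that it offers.
- The arm moves only by the shell command python3 -m jog 'ROWS' [FORCE]. ROWS is JSON, a list that holds one entry, the list of rows, each a list of 5 numbers: the opening, from 0 (shut) to 1 (fully open), then the shift along the tool's x, y, z in units of 40 mm (1.0 is 40 mm), then the turn about the tool's z in units of 5 degrees (1.0 is 5 degrees). In form: [[[jaw, dx, dy, dz, turn], ...]]. A call has 1 to 10 rows; each row shifts and turns the commanded pose from where the row before left it, along the tool's axes as they then stand; what a row does not reach is not made up. A row lasts 1/8 s, in which the tool goes at most 62.5 mm and 10.7 degrees, less where a joint would pass 70% of its speed; a pose out of reach is approached as far as the arm can. A call is refused whole if a number of a shift passes 1 or a number of a turn 1, either way. A call with a gripper value outside its range is refused whole. The fingers move at their own pace and stop on an object; FORCE is the grip in N (left out, the last holds). Time passes only in rows, so rows that do not move let the fingers close. It gives the time, the measured TCP pose, the force and the opening at its end, in the units of the state.
- get_state(): the state, without advancing time (a new reading comes with each control period).
- eyes.get_image(name): name is "scene" or "top"; returns (picture, depth): 420x560x3 uint8, red, green, blue; 420x560 float32, m along the optical axis (not along the pixel's ray), 0 where there is no reading.
- eyes.camera_params(name): a dict with "camera_matrix" (3x3 intrinsics, pixels), "pose" (4x4, takes a point from camera to world coordinates). Camera axes: x right, y down, z forward; pixel columns grow to the right and rows downward; lengths in m; the calibration is good to about 2 mm. A picture is of the moment at which its call begins. camera_params takes no time and is no camera call.
- job.close_job(): hands the job in, once; it reports no verdict.
The state is a dict: "time": time; "joint_positions": joint angles; "qd": joint speeds; "joint_torque": joint torques, N m; "position": TCP position; "tool_rot": TCP orientation; "ft_force": force on the tool from outside, world axes, zero at the start; "torque": the same for the moment, N m; "grip_width": opening from 0.0 (shut) to 1.0 (fully open).
Only numpy, scipy, OpenCV 4.12 (cv2) and the standard library are available. Lean on these libraries where they do the work, as an engineer would, in place of code of your own. Each camera call takes 0.05 s, during which the arm holds its last target. There are 200 camera calls.

### The job

Load the brass bearing plate into the inspection nest: with one fingertip press the red thumb bar down to hold the spring flap open, and with the other fingertip push the plate along the channel, under the flap, right up against the end stop. Keep the flap held open until the plate is against the stop, then let the flap down onto it and move clear. The plate is only pushed, never lifted, and the bushing, gauge block and loupe standing around stay where they are.

Things in the scene. Friction and masses are not known exactly. Their poses are not given: they have to be found in the camera images.
- nest: Inspection nest: aluminium base 220 x 92 x 14 mm fixed to the bench. Origin at bench level; x = loading direction, towards the end stop; z up. In its frame (mm): base x -115..105, y -68..24; channel floor z 14; steel end stop, face at x 90, top z 29; flap shaft along x at y 10, z 24, in three bearing blocks (10 long, 12 wide, tops z 30) at x -105, -12, 92.
- channel_mouth (a point): Point on the channel floor under the flap's front edge: nest (46, -30, 14) mm, on the channel's centreline, axes as the nest. Channel guides are 10 mm high: inner face at nest y -10, whole length; outer face at y -50 for x 30..90, with a shallow flared lead-in widening to y -60 at x -35. So the channel is 40 mm wide under the flap.
- flap (a joint): Flap angle about its shaft (rad): 0 shut on the empty nest, about 0.22 resting on a seated plate, 0.6 fully open (end of travel). The plate only passes under it from about 0.3 up. A spring shuts it: 4 to 5 N down on the middle of the thumb bar starts it, 8 to 9 N holds it fully open.
- flap_nose (a point): Front end of the rubber presser strip's underside, on the flap (moves with it). Flap: blue steel plate over nest x 46..84, y -42..8 mm; its flat top is 11 mm above the strip's underside. Strip 8 mm wide, nest y -34..-26; shut it is 10 mm above the channel floor (plate is 18 high), at 0.45 about 25 mm. Flap's highest edge: 57 mm above the bench at 0.45, 63 at 0.6.
- thumb_bar (a point): Middle of the top face of the red bar that is pressed down to open the flap: 192 x 28 x 4 mm, fixed to the flap. Shut: at nest (-17, 36, 36) mm, outer edge tipped up 0.35 rad; fully down: z 19, tipped down 0.25. Spans nest x -113..79: a fingertip can slide along it, holding it down; a second tip level with it over the channel, 67 mm off in y, is then about 7 mm above the floor.
- plate: The loose brass bearing plate, 52 x 36 x 18 mm, about 0.26 kg, two bores shown on top. Origin at the centre of its underside, x along its 52 mm length, z up. It starts lying on the channel floor in front of the flap, within about 0.06 rad of straight.
- seat (a point): Where the plate's origin is when fully home: on the channel floor and centreline, 26 mm before the end stop: nest (64, -30, 14) mm, axes as the nest. The plate then sticks out 8 mm in front of the flap.
- bushing: Copper bushing standing on the bench, 38 mm diameter, 32 mm high. Origin at the centre of its underside. To be left alone.
- gauge_block: Steel gauge block standing on the bench, 35 x 20 x 45 mm high. Origin at the centre of its underside. To be left alone.
- loupe: Black loupe with a silver band and glass top, standing on the bench, 42 mm diameter, 42 mm high. Origin at the centre of its underside. To be left alone.
There are look-alikes about, which are no part of the job. Of the things like the plate, leave any that is pink or turquoise; of the rest the smaller one is meant.

How it is judged:
On the way, in this order (a step that is already met when the one before it is completed fails the run):
1. the thumb bar is held down by a finger and the flap is open, the plate still in front of it (value of joint flap above 0.3 rad and contact force between the fingers and thumb_bar above 0.5 N and x of plate in the frame of seat below -0.045 m), for 0.2 s.
2. the plate is pushed up against the end stop while the thumb bar is still held down and the flap is open (value of joint flap above 0.3 rad and contact force between the fingers and thumb_bar above 0.5 N and x of plate in the frame of seat above -0.0025 m), for 0.2 s.
At the end, for the whole second after the job is handed in: The plate lies flat in the channel within 2.5 mm of the end stop and at rest, with the released flap resting on top of it (flap angle 0.15 to 0.29 rad) (x of plate in the frame of seat between -0.0025 and 0.0025 m and y of plate in the frame of seat between -0.004 and 0.004 m and z of plate in the frame of seat below 0.002 m and angle between the x axis of plate and the x axis of nest, either way round below 0.09 rad and value of joint flap between 0.15 and 0.29 rad and linear speed of plate below 0.01 m/s); the robot touches nothing.
It fails at once if the plate is lifted off the channel floor (by 6 mm or more) (z of plate in the frame of seat above 0.006 m).
It fails at once if the plate is tipped (angle between plate's own z axis and vertical above 0.2 rad).
It fails at once if the bushing, gauge block or loupe is moved by more than 10 mm (distance of any of bushing, gauge_block, loupe from where it was at the start of the episode above 0.01 m).
It also fails if it takes over 46 s, if anything falls off the work surface, if the arm or the gripper's body presses on something with over 40 N, if the wrist force passes 120 N, or if a joint passes its speed limit or range.

## Working session

There is one attempt and no reset: what is moved stays moved. The work goes in short steps, Python scripts to look and compute and a shell command to move; the robot and the scene stay as the last step left them, time stands still between calls to the robot, and variables do not carry over. Pictures are saved under pics/ and viewed, about 8 in all and at most 12, crops included, and the job is handed in when it is done.

```bash
mkdir -p pics
cat > h.py <<'E'
import numpy as np, cv2
from bench import get_state, eyes, job
def cam(n):
    p=eyes.camera_params(n); return np.array(p["camera_matrix"]),np.array(p["pose"])
def ray(n,uv):
    K,T=cam(n); d=T[:3,:3]@np.linalg.solve(K,[uv[0],uv[1],1.]); return T[:3,3],d
def onplane(n,uv,z):
    o,d=ray(n,uv); return o+d*(z-o[2])/d[2]
def proj(n,P):
    K,T=cam(n); c=T[:3,:3].T@(np.array(P)-T[:3,3]); q=K@c; return q[:2]/q[2]
def cloud(n,depth):
    K,T=cam(n); v,u=np.mgrid[:depth.shape[0],:depth.shape[1]]
    c=np.stack([(u-K[0,2])/K[0,0]*depth,(v-K[1,2])/K[1,1]*depth,depth],-1)
    return c@T[:3,:3].T+T[:3,3]
E
python3 - <<'E'
from h import *
for n in("scene","top"):
    im,d=eyes.get_image(n); cv2.imwrite(f"pics/{n}0.png",im[:,:,::-1]); np.savez(f"pics/{n}0.npz",im=im,d=d)
    K,T=cam(n); print(n,K.round(1).tolist(),T.round(3).tolist())
s=get_state(); print({k:np.round(s[k],3).tolist() for k in s})
E
```

```text
scene [[533.6, 0.0, 289.8], [0.0, 533.6, 211.5], [0.0, 0.0, 1.0]] [[0.127, 0.868, -0.48, 1.062], [0.992, -0.116, 0.053, -0.003], [-0.009, -0.483, -0.876, 1.043], [0.0, 0.0, 0.0, 1.0]]
top [[396.6, 0.0, 279.3], [0.0, 396.6, 208.3], [0.0, 0.0, 1.0]] [[0.006, -0.997, 0.071, 0.467], [-1.0, -0.007, -0.011, 0.057], [0.012, -0.071, -0.997, 0.768], [0.0, 0.0, 0.0, 1.0]]
{'time': 0.1, 'joint_positions': [1.13, 0.322, -0.07, 1.452, 0.023, 1.371, -0.057], 'qd': [0.0, -0.003, -0.002, -0.002, -0.0, 0.001, -0.002], 'joint_torque': [0.0, -49.257, -0.406, -31.34, -0.064, 0.039, 0.0], 'position': [0.285, -0.583, 0.222], 'tool_rot': [-3.059, -0.708, 0.001], 'ft_force': [0.376, -0.332, -0.475], 'torque': [0.038, 0.063, 0.011], 'grip_width': 0.996}
```

View pics/top0.png

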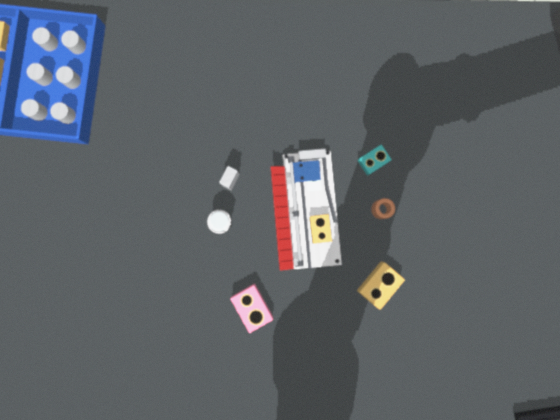

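View pics/scene0.png

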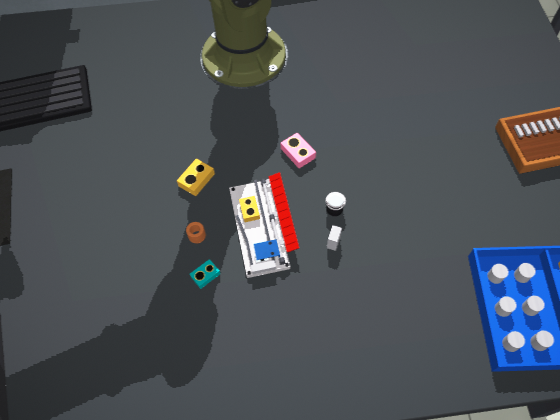

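Run:
```python
from h import *
a=np.load("pics/top0.npz")["im"][135:285,255:355,::-1]; b=np.load("pics/scene0.npz")["im"][165:285,220:310,::-1]
A=cv2.resize(a,None,fx=4,fy=4,interpolation=cv2.INTER_CUBIC); B=cv2.resize(b,None,fx=4.4,fy=5,interpolation=cv2.INTER_CUBIC)
B=cv2.resize(B,(396,600)); cv2.imwrite("pics/crop0.png",np.hstack([A,B]))
for n in("scene","top"):
    z=np.load(f"pics/{n}0.npz"); im,d=z["im"],z["d"]; hsv=cv2.cvtColor(im,cv2.COLOR_RGB2HSV); P=cloud(n,d)
    roi=np.zeros(d.shape,bool)
    if n=="top": roi[140:285,260:350]=1
    else: roi[165:285,220:305]=1
    for c,m in dict(red=((hsv[...,0]<6)|(hsv[...,0]>174))&(hsv[...,1]>180)&(hsv[...,2]>100),blue=(abs(hsv[...,0]-110)<12)&(hsv[...,1]>150),brass=(abs(hsv[...,0]-23)<8)&(hsv[...,1]>90)&(hsv[...,2]>110)).items():
        m&=roi; q=P[m&(d>0)]; v,u=np.nonzero(m)
        print(n,c,m.sum(),cv2.minAreaRect(np.c_[u,v].astype(np.float32)),"z pct",np.percentile(q[:,2],[5,50,95]).round(4),"xy",np.median(q[:,:2],0).round(4))
```

```text
scene red 956 ((283.2646789550781, 212.058837890625), (78.8240737915039, 12.611852645874023), 75.96376037597656) z pct [0.031  0.0366 0.0419] xy [0.5108 0.0448]Traceback (most recent call last):
  File "<stdin>", line 12, in <module>
    return _quantile_unchecked(
        a, q, axis, out, overwrite_input, method, keepdims, weights)
    return _ureduce(a,
                    func=_quantile_ureduce_func,
    ...<5 lines>...
                    overwrite_input=overwrite_input,
                    method=method)
    r = func(a, **kwargs)
    result = _quantile(arr,
                       quantiles=q,
    ...<2 lines>...
                       out=out,
                       weights=wgt)
    slices_having_nans = np.isnan(arr[-1, ...])
                                  ~~~^^^^^^^^^
IndexError: index -1 is out of bounds for axis 0 with size 0
```

View pics/crop0.png

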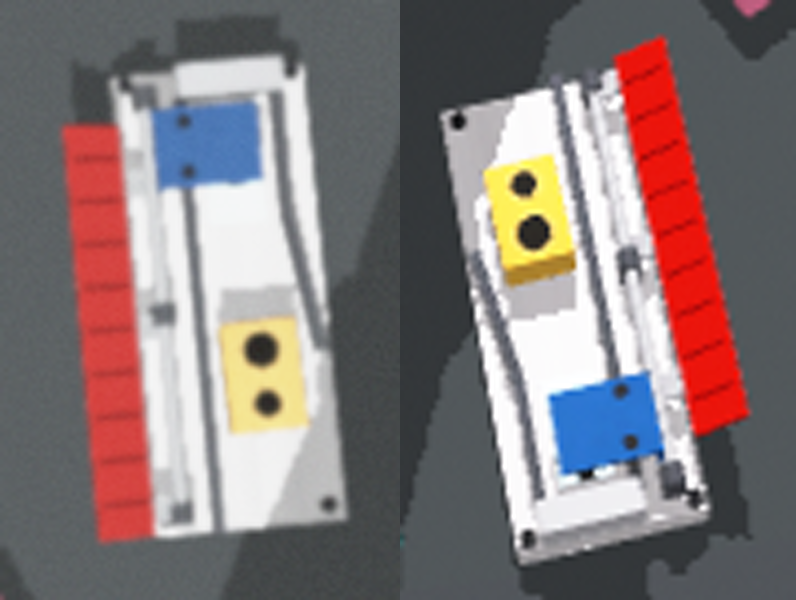

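The crop shows the small brass plate in the channel (top px ≈(320,229), scene ≈(250,208)), flap blue at the far end and red bar on the +y side. Candidates, by top pixel, are brass in channel (320,228), large brass (381,285), pink (251,308) and turquoise (375,159). I choose the smaller brass one, in the channel.

```bash
cat > meas.py <<'E'
from h import *
def rects(n,im):
    hsv=cv2.cvtColor(im,cv2.COLOR_RGB2HSV).astype(int); roi=np.zeros(im.shape[:2],bool)
    if n=="top": roi[140:285,260:350]=1
    else: roi[165:285,220:305]=1
    H,S,V=hsv[...,0],hsv[...,1],hsv[...,2]; o={}
    for c,m in dict(red=((H<8)|(H>172))&(S>130)&(V>100),blue=(abs(H-108)<14)&(S>110)&(V>90),brass=(abs(H-24)<9)&(S>80)&(V>(150 if n=="top" else 215))).items():
        m=(m&roi).astype(np.uint8); m=cv2.morphologyEx(m,cv2.MORPH_CLOSE,np.ones((7,7)))
        cs=cv2.findContours(m,cv2.RETR_EXTERNAL,cv2.CHAIN_APPROX_NONE)[0]
        if cs: o[c]=max(cs,key=cv2.contourArea)[:,0].astype(float)
    return o
def fit(n,cnt,z):
    P=np.array([onplane(n,p,z)[:2] for p in cnt]); r=cv2.minAreaRect((P*1000).astype(np.float32)); 
    c=cv2.boxPoints(r); e=[c[1]-c[0],c[2]-c[1]]; e=max(e,key=np.linalg.norm); e=e*np.sign(e[0])
    return np.round(r[0],1),np.round(sorted(r[1]),1),round(float(np.arctan2(e[1],e[0])),3)
E
python3 - <<'E'
from meas import *
zs=dict(red=.036,blue=.035,brass=.032)
for n in("top","scene"):
    z=np.load(f"pics/{n}0.npz"); P=cloud(n,z["d"])
    for c,k in rects(n,z["im"]).items():
        m=np.zeros(z["d"].shape,np.uint8); cv2.fillPoly(m,[k.astype(int)],1); m=cv2.erode(m,np.ones((3,3)))
        q=P[(m>0)&(z["d"]>0)]
        print(n,c,*fit(n,k,zs[c]),"depth z",np.percentile(q[:,2],[5,50,95]).round(4),"ctr",((q[:,:2].min(0)+q[:,:2].max(0))/2).round(4))
    corners={"top":[(282.5,154),(330,151),(342,265),(278.5+30,268.3)],"scene":[(230,188),(248,277.5),(290,268.5)]}[n]
    print("base",[onplane(n,p,.014)[:2].round(4).tolist() for p in corners])
E
```

```text
top red [503.4  44.9] [ 25.1 192.3] 0.094 depth z [0.0333 0.0376 0.0415] ctr [0.5033 0.0449]
top blue [589.4  -0.9] [36.2 46.5] -1.495 depth z [0.0343 0.0362 0.0384] ctr [ 0.5902 -0.0013]
top brass [483.4 -27.4] [34.8 49.6] 0.125 depth z [0.0313 0.0334 0.0357] ctr [ 0.4826 -0.0267]
base [[0.6257, 0.0433], [0.6324, -0.0483], [0.4142, -0.0704], [0.4077, -0.0071]]
scene red [504.   44.4] [ 28.3 196.1] 0.093 depth z [0.0321 0.0368 0.0417] ctr [0.505 0.045]
scene blue [591.4  -0.9] [40.1 48.6] -1.508 depth z [0.0324 0.0356 0.0388] ctr [ 0.5919 -0.0008]
scene brass [483.6 -28. ] [36.1 50.4] 0.126 depth z [0.0301 0.033  0.0362] ctr [ 0.4837 -0.0286]
base [[0.4194, -0.0661], [0.6402, -0.0451], [0.6317, 0.0433]]
```

```bash
cat > nest.py <<'E'
from h import *
from scipy.spatial.transform import Rotation as Ro
YAW=.0945; O=np.array([.5240,.0105]); c,s=np.cos(YAW),np.sin(YAW); R2=np.array([[c,-s],[s,c]])
def to_nest(p): return R2.T@(np.asarray(p)[:2]-O)
def where(x=None,y=None,z=None):
    s=get_state(); p=np.array(s["position"]); M=Ro.from_rotvec(s["tool_rot"]).as_matrix(); n=to_nest(p)
    yaw=np.arctan2(M[1,0],M[0,0])
    print("t",round(s["time"],2),"nest mm",(n*1000).round(1),"z",round(p[2]*1000,1),"tilt",M[:2,2].round(3),"turn units",round(np.degrees(yaw-YAW)/5,2),"F nest",(R2.T@np.array(s["ft_force"])[:2]).round(1),round(s["ft_force"][2],1),"grip",round(s["grip_width"],3))
    if x is not None:
        w=np.r_[O+R2@np.array([x,y])/1000,z/1000]; print("shift units",(M.T@(w-p)/.04).round(2))
E
python3 -m jog '[[[0.6,0,0,0,0.825],[0.6,0,0,0,0.825],[0.6,0,0,0,0.825],[0.6,0,0,0,0.825],[0.6,0,0,0,0.825]]]'
python3 -c "
from nest import *
where(-60,-220,150); where(-85,2.5,150)"
```

```text
time: 0.72
position: [0.2854, -0.5836, 0.2219]
tool_rot: [-3.137, -0.145, 0.001]
ft_force: [-0.5, 0.1, 0.0]
grip_width: 0.616
t 0.72 nest mm [-293.6 -569. ] z 221.9 tilt [-0.001  0.001] turn units -0.02 F nest [-0.5  0.1] 0.0 grip 0.616
shift units [ 5.82 -8.73  1.8 ]
t 0.72 nest mm [-293.6 -569. ] z 221.9 tilt [-0.001  0.001] turn units -0.02 F nest [-0.5  0.1] 0.0 grip 0.616
shift units [  5.19 -14.29   1.81]
```

```bash
python3 -m jog '[[[0.6,0.58,-0.87,0.18,0],[0.6,0.58,-0.87,0.18,0],[0.6,0.58,-0.87,0.18,0],[0.6,0.58,-0.87,0.18,0],[0.6,0.58,-0.87,0.18,0],[0.6,0.58,-0.87,0.18,0],[0.6,0.58,-0.87,0.18,0],[0.6,0.58,-0.87,0.18,0],[0.6,0.58,-0.87,0.18,0],[0.6,0.58,-0.87,0.18,0]]]' && python3 -m jog '[[[0.6,-0.08,-0.8,0.1,0],[0.6,-0.08,-0.8,0.1,0],[0.6,-0.08,-0.8,0.1,0],[0.6,-0.08,-0.8,0.1,0],[0.6,-0.08,-0.8,0.1,0],[0.6,-0.08,-0.8,0.1,0],[0.6,-0.08,-0.8,0.1,0],[0.6,0,0,0,0]]]'
python3 - <<'E'
from nest import *
where(-85,2.5,70)
im,d=eyes.get_image("scene"); cv2.imwrite("pics/s1.png",cv2.resize(im[130:290,190:340,::-1],None,fx=3.7,fy=3.7))
E
```

```text
time: 1.98
position: [0.4837, -0.2143, 0.15]
tool_rot: [-3.138, -0.149, 0.001]
ft_force: [0.3, -0.2, 0.2]
grip_width: 0.598
time: 2.98
position: [0.4391, 0.0076, 0.1221]
tool_rot: [-3.138, -0.156, 0.002]
ft_force: [-0.3, -0.4, 0.5]
grip_width: 0.599
t 2.98 nest mm [-84.8   5.1] z 122.1 tilt [-0.001  0.   ] turn units 0.06 F nest [-0.3 -0.4] 0.5 grip 0.599
shift units [-0.    0.07  1.3 ]
```

View pics/s1.png

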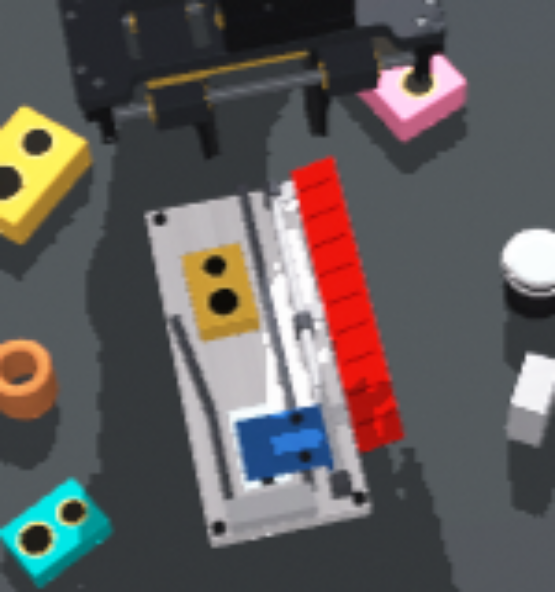

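Run:
```python
from nest import *
p=np.array(get_state()["position"]); ey=np.r_[R2@[0,1],0]; ex=np.r_[R2@[1,0],0]
for f in(0,9.5):
  for d in(33.5,26,41): print(f,d,[(((proj("scene",p+ex*f/1e3+k*ey*d/1e3))-[190,130])*3.7).round(0).tolist() for k in(1,-1)])
```

```text
0 33.5 [[317.0, 118.0], [199.0, 141.0]]
0 26 [[304.0, 121.0], [212.0, 138.0]]
0 41 [[330.0, 116.0], [186.0, 144.0]]
9.5 33.5 [[320.0, 132.0], [202.0, 155.0]]
9.5 26 [[307.0, 135.0], [216.0, 152.0]]
9.5 41 [[333.0, 130.0], [189.0, 157.0]]
```

```bash
python3 -m jog '[[[0.6,0,0.07,0.6,0.06],[0.6,0,0,0.7,0],[0.6,0,0,0.5,0],[0.6,0,0,0.3,0],[0.6,0,0,0,0]]]'
python3 -c "
from nest import *
where(-85,2.5,23)"
```

```text
time: 3.65
position: [0.4398, 0.0019, 0.0379]
tool_rot: [-3.138, -0.139, 0.003]
ft_force: [-0.4, -0.2, 0.3]
grip_width: 0.6
t 3.65 nest mm [-84.6  -0.6] z 37.9 tilt [-0.002  0.   ] turn units -0.07 F nest [-0.4 -0.1] 0.3 grip 0.6
shift units [-0.01 -0.08  0.37]
```

```bash
python3 -m jog '[[[0.6,0,-0.08,0,-0.07],[0.6,0,0,0.08,0],[0.6,0,0,0.08,0],[0.6,0,0,0.08,0],[0.6,0,0,0.08,0],[0.6,0,0,0.05,0],[0.6,0,0,0,0],[0.6,0,0,0,0]]]'
python3 - <<'E'
from nest import *
where(-85,2.5,23)
ims=[]
for n,(a,b,c_,d_) in dict(top=(140,285,260,350),scene=(150,290,215,310)).items():
    im,d=eyes.get_image(n); ims.append(cv2.resize(im[a:b,c_:d_,::-1],(390,600),interpolation=cv2.INTER_CUBIC)); np.savez(f"pics/{n}2.npz",im=im,d=d)
cv2.imwrite("pics/p2.png",np.hstack(ims))
E
```

```text
time: 4.65
position: [0.441, 0.0075, 0.0248]
tool_rot: [-3.136, -0.151, -0.003]
ft_force: [-1.2, 4.3, 8.1]
grip_width: 0.601
t 4.65 nest mm [-82.9   4.9] z 24.8 tilt [0.002 0.002] turn units 0.02 F nest [-0.7  4.4] 8.1 grip 0.601
shift units [-0.05  0.06  0.05]
```

View pics/p2.png

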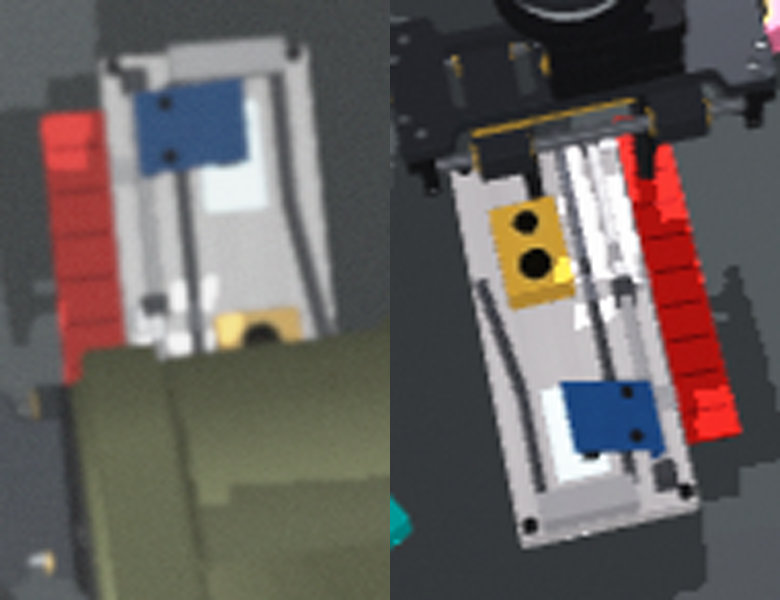

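```bash
cat > flap.py <<'E'
from nest import *
def look(tag):
    for n in("scene","top"):
        im,d=eyes.get_image(n); np.savez(f"pics/{n}{tag}.npz",im=im,d=d); report(n,im,d)
def report(n,im,d):
    P=cloud(n,d); hsv=cv2.cvtColor(im,cv2.COLOR_RGB2HSV).astype(int); H,S,V=np.moveaxis(hsv,-1,0)
    N=np.dstack([(P[...,:2]-O)@R2,P[...,2:]])*1000
    m=(abs(H-108)<14)&(S>110)&(d>0)&(N[...,0]>40)&(N[...,0]<90)&(abs(N[...,1]+17)<35)
    if m.sum()>30:
        q=N[m]; a=np.polyfit(q[:,1],q[:,2],1); print(n,"flap angle",round(-np.arctan(a[0]),3),"z max",np.percentile(q[:,2],97).round(1))
    m=(abs(H-23)<9)&(S>100)&(V>90)&(d>0)&(N[...,2]>27)&(N[...,2]<38)&(N[...,0]>-80)&(N[...,0]<95)&(N[...,1]<-8)&(N[...,1]>-60)
    q=N[m][:,:2].astype(np.float32)
    if len(q)>15:
        r=cv2.minAreaRect(q); lo,hi=np.percentile(q[:,0],[1,99]); print(n,"plate x",lo.round(1),hi.round(1),"rect",np.round(r[0],1),np.round(r[1],1),round(r[2],1),"z",np.median(N[m][:,2]).round(1))
E
python3 - <<'E'
from flap import *
for t in("0","2"):
    for n in("scene","top"):
        a=np.load(f"pics/{n}{t}.npz"); report(n,a["im"],a["d"])
where(-83,3,23)
E
```

```text
scene flap angle 0.003 z max 39.1
scene plate x -68.5 -17.2 rect [-43.2 -35. ] [54.3 35. ] 1.8 z 32.6
top flap angle -0.003 z max 38.5
top plate x -66.6 -20.7 rect [-43.8 -33.4] [46.9 33.2] 1.7 z 33.3
scene flap angle 0.419 z max 55.3
scene plate x -68.6 -16.6 rect [-42.5 -34.5] [53.3 35. ] 1.9 z 32.8
top flap angle 0.406 z max 54.8
top plate x -33.6 -20.6 rect [-26.8 -33. ] [12.6 33.2] 3.1 z 33.5
t 4.75 nest mm [-82.9   4.8] z 24.9 tilt [0.002 0.002] turn units 0.02 F nest [-1.5  4.6] 7.4 grip 0.601
shift units [-0.    0.05  0.05]
```

Flap opens to 0.41 and the plate is untouched. I'll press slightly deeper and begin pushing.

```bash
python3 -m jog '[[[0.6,0,0.06,0.03,0],[0.6,0,0,0.03,0],[0.6,0,0,0,0],[0.6,0.1,0,0,0],[0.6,0.1,0,0,0],[0.6,0.1,0,0,0],[0.6,0.12,0,0,0],[0.6,0.12,0,0,0],[0.6,0.12,0,0,0],[0.6,0.12,0,0,0]]]'
python3 - <<'E'
from flap import *
where(28.5,3,23); look(3)
E
```

```text
time: 6.0
position: [0.4681, 0.007, 0.0212]
tool_rot: [-3.138, -0.151, 0.011]
ft_force: [-8.6, 1.4, 11.6]
grip_width: 0.597
t 6.0 nest mm [-56.    1.8] z 21.2 tilt [-0.007 -0.   ] turn units 0.02 F nest [-8.4  2.2] 11.6 grip 0.597
shift units [ 2.11 -0.03 -0.06]
scene flap angle 0.61 z max 62.3
scene plate x -42.7 9.5 rect [-17.  -36.6] [34.8 54.3] 89.1 z 32.8
top flap angle 0.584 z max 61.8
```

```bash
python3 -m jog '[[[0.6,0.1,0,-0.03,0],[0.6,0.1,0,0,0],[0.6,0.1,0,0,0],[0.6,0.1,0,0,0],[0.6,0.1,0,0,0],[0.6,0.1,0,0,0],[0.6,0.1,0,0,0]]]'
python3 - <<'E'
from flap import *
where(28.5,3,22); look(4)
E
```

```text
time: 6.98
position: [0.4964, 0.0095, 0.0224]
tool_rot: [3.138, 0.151, -0.01]
ft_force: [-8.0, 0.6, 8.5]
grip_width: 0.598
t 6.97 nest mm [-27.6   1.6] z 22.4 tilt [-0.006 -0.   ] turn units 0.02 F nest [-7.9  1.4] 8.5 grip 0.598
shift units [ 1.4  -0.03  0.  ]
scene flap angle 0.55 z max 60.7
scene plate x -14.9 38.0 rect [ 10.1 -35.2] [55.4 35.4] 4.4 z 32.7
top flap angle 0.522 z max 59.2
```

```bash
python3 -m jog '[[[0.6,0.1,0,0,0],[0.6,0.1,0,0,0],[0.6,0.1,0,0,0],[0.6,0.1,0,0,0],[0.6,0.1,0,0,0],[0.6,0.1,0,0,0],[0.6,0.1,0,0,0],[0.6,0.1,0,0,0]]]'
python3 - <<'E'
from flap import *
where(28.5,3,22); look(5)
im=np.load("pics/scene5.npz")["im"]; im2=np.load("pics/top5.npz")["im"]
cv2.imwrite("pics/p5.png",np.hstack([cv2.resize(im[150:290,215:310,::-1],(395,580),interpolation=cv2.INTER_CUBIC),cv2.resize(im2[140:285,260:350,::-1],(360,580),interpolation=cv2.INTER_CUBIC)]))
E
```

```text
time: 8.07
position: [0.5278, 0.0131, 0.0225]
tool_rot: [-3.138, -0.152, 0.011]
ft_force: [-9.1, 1.8, 8.7]
grip_width: 0.602
t 8.07 nest mm [4.  2.2] z 22.5 tilt [-0.007  0.   ] turn units 0.02 F nest [-8.9  2.7] 8.7 grip 0.602
shift units [ 0.61 -0.02  0.01]
scene flap angle 0.546 z max 60.8
scene plate x 17.1 69.9 rect [ 42.4 -32.6] [54.2 34.9] 6.0 z 32.9
```

View pics/p5.png

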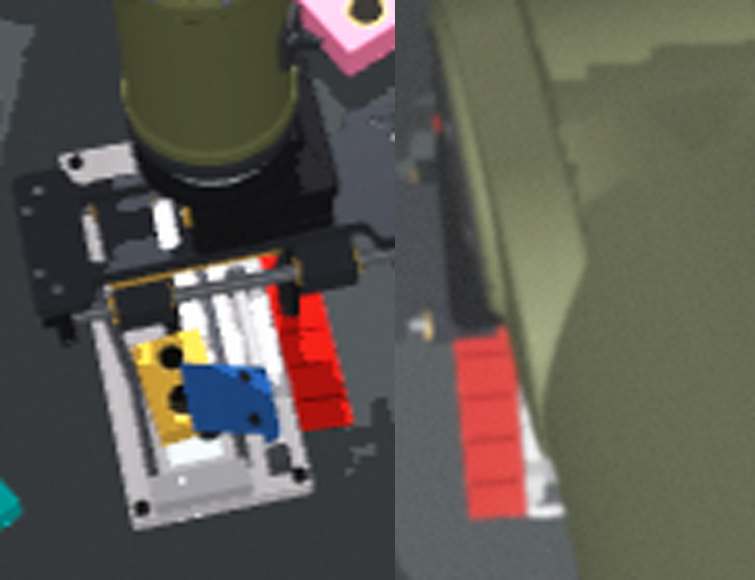

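```bash
python3 -m jog '[[[0.6,0.08,0,0,0],[0.6,0.08,0,0,0],[0.6,0.08,0,0,0],[0.6,0.08,0,0,0],[0.6,0.08,0,0,0],[0.6,0.05,0,0,0],[0.6,0.0,0,0,0]]]'
python3 - <<'E'
from flap import *
where(28.5,3,22); look(6)
E
```

```text
time: 9.05
position: [0.5464, 0.0148, 0.0226]
tool_rot: [-3.137, -0.152, 0.009]
ft_force: [-6.7, 1.1, 8.8]
grip_width: 0.599
t 9.05 nest mm [22.7  2.2] z 22.6 tilt [-0.005  0.   ] turn units 0.02 F nest [-6.5  1.7] 8.8 grip 0.599
shift units [ 0.14 -0.02  0.01]
scene flap angle 0.534 z max 60.7
scene plate x 35.2 87.8 rect [ 61.1 -34.1] [53.7 35.2] 0.9 z 32.5
```

```bash
python3 -m jog '[[[0.6,0.025,0,0,0],[0.6,0.025,0,0,0],[0.6,0.025,0,0,0],[0.6,0,0,0,0]]]'; python3 -m jog '[[[0.6,0.025,0,0,0],[0.6,0.025,0,0,0],[0.6,0,0,0,0]]]'
python3 - <<'E'
from flap import *
where(28.5,3,22); look(7)
E
```

```text
time: 9.65
position: [0.5489, 0.015, 0.0226]
tool_rot: [-3.138, -0.152, 0.01]
ft_force: [-9.1, 0.6, 9.5]
grip_width: 0.599
time: 10.02
position: [0.5501, 0.0151, 0.0226]
tool_rot: [-3.138, -0.151, 0.013]
ft_force: [-10.7, 0.9, 10.9]
grip_width: 0.6
t 10.03 nest mm [26.4  2.1] z 22.6 tilt [-0.008 -0.   ] turn units 0.02 F nest [-10.6   1.9] 10.9 grip 0.6
shift units [ 0.05 -0.02  0.01]
scene flap angle 0.541 z max 61.1
scene plate x 39.8 90.6 rect [ 65.3 -34.6] [51.8 34.8] 3.0 z 32.9
```

```bash
python3 -m jog '[[[0.6,0.04,0,0,0],[0.6,0.04,0,0,0],[0.6,0,0,0,0],[0.6,0,0,0,0]]]'
python3 - <<'E'
from flap import *
where(28.5,3,22); look(8)
im=np.load("pics/scene8.npz")["im"]
cv2.imwrite("pics/p8.png",cv2.resize(im[190:290,220:310,::-1],(540,600),interpolation=cv2.INTER_CUBIC))
E
```

```text
time: 10.62
position: [0.5503, 0.015, 0.0222]
tool_rot: [3.137, 0.15, -0.023]
ft_force: [-18.3, 0.7, 17.2]
grip_width: 0.599
t 10.62 nest mm [26.6  2. ] z 22.2 tilt [-0.014 -0.001] turn units 0.01 F nest [-18.2   2.5] 17.2 grip 0.599
shift units [ 0.05 -0.02  0.  ]
scene flap angle 0.538 z max 61.4
scene plate x 39.7 91.1 rect [ 65.3 -34.1] [52.5 35. ] 1.3 z 32.9
```

View pics/p8.png

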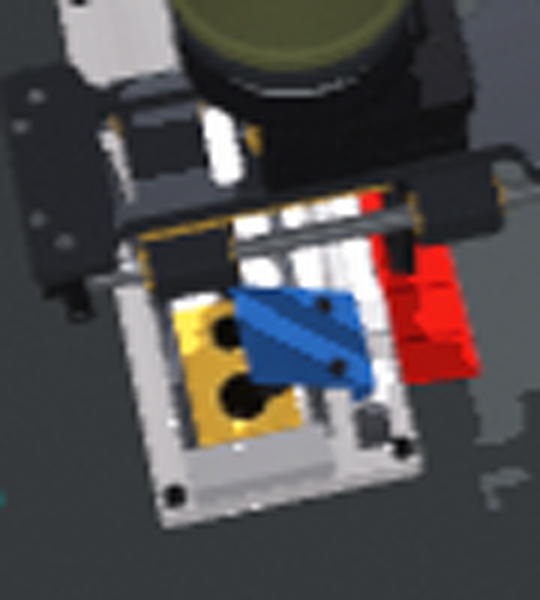

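Force rose to 18 N without motion and the front edge meets the stop. The plate is home, so I'll back off with the flap held, then let it down slowly.

```bash
python3 -m jog '[[[0.6,-0.05,0,0,0],[0.6,-0.05,0,0,0],[0.6,-0.05,0,0,0],[0.6,-0.05,0,0,0],[0.6,-0.05,0,0,0],[0.6,-0.05,0,0,0],[0.6,0,0,0,0]]]'
python3 - <<'E'
from flap import *
where(28.5,3,22); look(9)
E
```

```text
time: 11.6
position: [0.5498, 0.0151, 0.0256]
tool_rot: [-3.137, -0.15, -0.016]
ft_force: [4.1, 2.4, 8.0]
grip_width: 0.596
t 11.6 nest mm [26.1  2.1] z 25.6 tilt [0.01  0.002] turn units 0.02 F nest [4.3 2. ] 8.0 grip 0.596
shift units [ 0.06 -0.02  0.09]
scene flap angle 0.391 z max 54.4
scene plate x 40.2 90.8 rect [ 65.2 -34.2] [52.2 35.4] 2.7 z 32.6
```

```bash
python3 -m jog '[[[0.6,-0.05,0,0,0],[0.6,-0.05,0,0,0],[0.6,-0.05,0,0,0],[0.6,-0.05,0,0,0],[0.6,0,0,0,0]]]'
python3 - <<'E'
from flap import *
where(28.5,3,22); look(10)
E
```

```text
time: 12.32
position: [0.5426, 0.0136, 0.0258]
tool_rot: [-3.137, -0.15, -0.018]
ft_force: [4.0, 1.1, 7.6]
grip_width: 0.6
t 12.32 nest mm [18.8  1.3] z 25.8 tilt [0.011 0.001] turn units 0.01 F nest [4.1 0.8] 7.6 grip 0.6
shift units [ 0.24 -0.04  0.1 ]
scene flap angle 0.384 z max 54.5
scene plate x 40.2 90.3 rect [ 65.4 -33.5] [35.8 51. ] 89.5 z 32.7
```

Finger is clear of the plate by about 7 mm and the plate has stayed home. I'll lift slowly.

```bash
python3 -m jog '[[[0.6,0,0,-0.08,0],[0.6,0,0,-0.08,0],[0.6,0,0,-0.08,0],[0.6,0,0,-0.08,0],[0.6,0,0,-0.1,0],[0.6,0,0,-0.3,0],[0.6,0,0,-0.6,0],[0.6,0,0,-0.9,0],[0.6,0,0,-0.9,0],[0.6,0,0,0,0]]]' && python3 -m jog '[[[0.6,-0.3,0.6,-0.3,0],[0.6,-0.3,0.9,-0.3,0],[0.6,-0.3,0.9,0,0],[0.6,-0.3,0.9,0,0],[0.6,-0.1,0.9,0,0],[0.6,0,0.9,0,0],[0.6,0,0.6,0,0],[0.6,0,0,0,0],[0.6,0,0,0,0]]]'
python3 - <<'E'
from flap import *
where(28.5,3,22); look(11)
a=[np.load(f"pics/{n}11.npz")["im"] for n in("scene","top")]
cv2.imwrite("pics/p11.png",np.hstack([cv2.resize(a[0][165:285,190:350,::-1],(440,400),interpolation=cv2.INTER_CUBIC),cv2.resize(a[1][140:285,260:350,::-1],(340,400),interpolation=cv2.INTER_CUBIC)]))
E
```

```text
time: 13.68
position: [0.5396, 0.0129, 0.1513]
tool_rot: [3.137, 0.15, 0.011]
ft_force: [0.3, -0.2, 0.2]
grip_width: 0.6
time: 14.8
position: [0.5074, -0.2173, 0.1711]
tool_rot: [-3.136, -0.153, 0.001]
ft_force: [-0.5, 0.9, -0.4]
grip_width: 0.602
t 14.8 nest mm [ -38.  -225.2] z 171.1 tilt [-0.     0.001] turn units 0.04 F nest [-0.4  1. ] -0.4 grip 0.602
shift units [ 1.68 -5.7   3.73]
scene flap angle 0.237 z max 48.4
scene plate x 40.8 90.5 rect [ 65.4 -33.3] [35.6 52.4] 89.6 z 32.8
top flap angle 0.218 z max 47.2
top plate x 38.4 86.8 rect [ 63.2 -35. ] [32.  50.1] 84.6 z 33.3
```

View pics/p11.png

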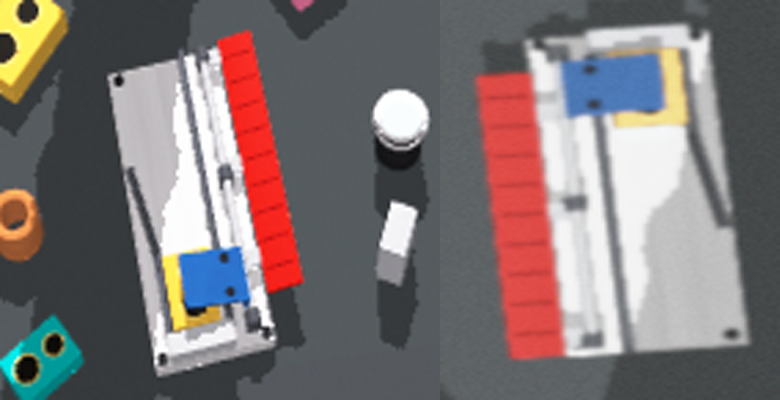

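Run:
```python
from flap import *
for t in("0","11"):
  for n in("scene","top"):
    im=np.load(f"pics/{n}{t}.npz")["im"].astype(np.float32); sat=im[...,0]-im[...,2]
    r=[]
    xs=np.arange(-90,-0,.25) if t=="0" else np.arange(20,110,.25)
    for y in np.arange(-47,-43,.5):
        uv=np.array([proj(n,np.r_[O+R2@[x/1e3,y/1e3],.032]) for x in xs],np.float32)
        p=cv2.remap(sat,uv[None,:,0],uv[None,:,1],cv2.INTER_LINEAR)[0]; h=p>(np.percentile(p,85)+np.percentile(p,20))/2
        r.append([xs[h].min(),xs[h].max()])
    print(t,n,"edges",np.median(r,0),"centre",np.median(r,0).mean())
s=np.load("pics/scene0.npz")["im"],np.load("pics/scene11.npz")["im"]
for name,(u,v) in dict(bush=(196,232),gauge=(334,238),loupe=(336,203)).items():
    a,b=[cv2.cvtColor(i[v-22:v+22,u-22:u+22],cv2.COLOR_RGB2GRAY).astype(np.float32) for i in s]; print(name,cv2.phaseCorrelate(a,b,cv2.createHanningWindow((44,44),cv2.CV_32F)))
```

```text
0 scene edges [-68.625  -9.5  ] centre -39.0625Traceback (most recent call last):
  File "<stdin>", line 8, in <module>
  File "h.py", line 10, in proj
    K,T=cam(n); c=T[:3,:3].T@(np.array(P)-T[:3,3]); q=K@c; return q[:2]/q[2]
        ~~~^^^
  File "h.py", line 4, in cam
    p=eyes.camera_params(n); return np.array(p["camera_matrix"]),np.array(p["pose"])
ValueError: time passes only in moves, steps and waits
```

```bash
sed -i 's/^def cam/from functools import lru_cache\n@lru_cache\ndef cam/' h.py
python3 - <<'E'
from flap import *
for t in("0","11"):
  for n in("scene","top"):
    im=np.load(f"pics/{n}{t}.npz")["im"].astype(np.float32); sat=im[...,0]-im[...,2]
    r=[]
    xs=np.arange(-90,-0,.25) if t=="0" else np.arange(20,110,.25)
    for y in np.arange(-47,-43,.5):
        uv=np.array([proj(n,np.r_[O+R2@[x/1e3,y/1e3],.032]) for x in xs],np.float32)
        p=cv2.remap(sat,uv[None,:,0],uv[None,:,1],cv2.INTER_LINEAR)[0]; h=p>(np.percentile(p,85)+np.percentile(p,20))/2
        r.append([xs[h].min(),xs[h].max()])
    print(t,n,"edges",np.median(r,0),"centre",np.median(r,0).mean())
s=np.load("pics/scene0.npz")["im"],np.load("pics/scene11.npz")["im"]
for name,(u,v) in dict(bush=(196,232),gauge=(334,238),loupe=(336,203)).items():
    a,b=[cv2.cvtColor(i[v-22:v+22,u-22:u+22],cv2.COLOR_RGB2GRAY).astype(np.float32) for i in s]; print(name,cv2.phaseCorrelate(a,b,cv2.createHanningWindow((44,44),cv2.CV_32F)))
E
```

```text
0 scene edges [-68.625  -9.5  ] centre -39.0625
0 top edges [-69.75 -18.25] centre -44.0
11 scene edges [39.25 91.  ] centre 65.125
11 top edges [36.5  89.25] centre 62.875
bush ((0.16403262886572278, -0.10538903414812495), 0.876460191467662)
gauge ((0.5188485026164535, 0.4763046969713791), 1.0138422871813362)
loupe ((0.4870129699894967, 0.5099280714120695), 1.0010950770790195)
```

```bash
python3 -c "
from h import *
job.close_job()"
```

```text
the job is handed in; nothing more can be done
```

I loaded the small brass plate into the inspection nest and handed the job in at about 15 s of the 46 s. The hand-in gives no verdict, so what follows rests on my own checks.

**What I did:** One fingertip held the thumb bar down, opening the flap to about 0.41 to 0.6 rad. The other fingertip pushed the plate about 108 mm along the channel to the end stop. I backed the finger off the plate with the flap still held, let the flap down slowly, and moved the arm clear.

**Last checks:**
- **Against the stop:** the push force along the channel rose to 18 N while the tool moved only 0.2 mm, so the plate had stopped moving.
- **Plate position:** the plate's centre came out at nest x 65.1 mm in the scene camera and 62.9 mm in the top camera. The mean is 64.0 mm against the seat at 64. The views disagree by about 2 mm, which is roughly the calibration error.
- **Flap:** it rests on the plate at 0.22 to 0.24 rad, where about 0.22 is expected.
- **Other objects:** the bushing, gauge block and loupe shifted by less than 1 pixel between the first and last pictures.
- **Robot:** the tool is 0.17 m up and well to the side, with no contact force.

**What disagreed:** the plate's y position reads about -33 to -35 mm, where the channel walls allow -32 to -28. I put this down to the flap hiding the inner side of the plate and to calibration error, but I did not settle it. The top camera also read the plate's angle as about 5° off straight with part of it hidden, while the scene camera read 0.4°.

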